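# Unlock the wheel-lock pantry box

### The job

Set the lock on the grey pantry box to 2-5-3: roll the three thumbwheels, from left to right as seen from the robot, until the faces with two, five and three dots are uppermost. Press the wheels only gently, feeling for each one, because they are sprung, delicate and stand at different heights. Then slide the bolt's tab fully to the left, leave the wheels on the code, and do not knock the things around the box.

Things in the scene. Friction and masses are not known exactly. Their poses are not given: they have to be found in the camera images.
- lockbox: grey box with a lid, fixed to the worktop, 140 (x) x 300 (y) x 90 mm high; origin under its centre, z up, x away from the robot at yaw 0, y to the left. On its top: the wheel bank, and to the left of it the bolt's aluminium track, 4 mm thick.
- wheel_bank: aluminium plate 94 (x) x 188 (y) x 4 mm on the box's top, box's axes; origin at the centre of its underside. Three white thumbwheels rise from black slots at y = +55 (left), 0 (middle), -55 mm (right): radius 22, width 24 mm, axle along y over x = 0, six faces of 1 to 6 black dots parted by thin lines. The number shown is the one uppermost, in line with the two small ridges by the slot.
- slot_left (a point): point on the plate's upper face at the centre of the left wheel's slot, straight below the wheel's top. The wheels are bedded unequally: each top stands anywhere from 9 to 23 mm above this face, to be felt.
- slot_mid (a point): the same for the middle wheel. Each wheel is carried on a spring: 1.5 N per mm after about 1 N, 4.5 mm travel, then a hard stop. It must not be pressed with more than 18 N.
- slot_right (a point): the same for the right wheel. A wheel is best rolled by pressing a fingertip on its top with about 4 to 7 N and dragging level along x (22 mm per rad), in strokes of about 20 mm that keep the fingertip over the axle; from beyond it the finger would ride up the wheel and overpress.
- wheel_left (a joint): left thumbwheel, rad: face n is uppermost at (n-1)*1.047, so face 1 at 0, face 2 at 1.047, face 6 at 5.236. Rolling its top away from the robot (towards +x of wheel_bank) raises the value. Stops at -0.35 and 5.6, so it does not go round from 6 to 1. It stays where it is left; turning it takes about 2.5 N at the rim.
- wheel_mid (a joint): middle thumbwheel, rad: face n is uppermost at (n-1)*1.047, so face 1 at 0, face 2 at 1.047, face 6 at 5.236. Rolling its top away from the robot (towards +x of wheel_bank) raises the value. Stops at -0.35 and 5.6, so it does not go round from 6 to 1. It stays where it is left; turning it takes about 2.5 N at the rim.
- wheel_right (a joint): right thumbwheel, rad: face n is uppermost at (n-1)*1.047, so face 1 at 0, face 2 at 1.047, face 6 at 5.236. Rolling its top away from the robot (towards +x of wheel_bank) raises the value. Stops at -0.35 and 5.6, so it does not go round from 6 to 1. It stays where it is left; turning it takes about 2.5 N at the rim.
- bolt (a joint): bolt of the lock: 0 shut, 0.028 m fully open (end stop); slides towards +y of lockbox (left, away from the wheels) against 3 N of friction and stays where left. It is blocked within 3 mm of shut unless all three wheels stand within about 0.2 rad of the code.
- bolt_tab (a point): centre of the top of the bolt's upright dark steel tab, 26 (x) x 14 (y) mm, standing 25 mm above the 4 mm track; moves with the bolt; can be pushed with a fingertip or pinched
- masking_tape: roll of masking tape lying left of the box, 104 mm across, 25 mm high; bystander
- balm_tin: round flat pot right of the box, 90 mm across, 32 mm high; bystander
- salt_shaker: salt shaker behind the box, 44 mm across, 90 mm high; bystander

How it is judged:
By the outcome, as a careful person would: the job done as asked, in the order asked, and still so for the second after the job is handed in, with the robot touching nothing.
It also fails if it takes over 51 s, if anything falls off the work surface, if the arm or the gripper's body presses on something with over 40 N, if the wrist force passes 120 N, or if a joint passes its speed limit or range.

### The arm

A 6-joint arm with a two-finger parallel gripper is mounted at the origin on a cart in front of the work surface, level with it; the furniture and walls round the work are solid. World frame = base frame: x ahead of the robot, y to its left, z up, the work surface at z = 0. Lengths are in mm, angles in rad, forces in N, time in s.
With the tool pointing down it reaches from about 275 to 1000 mm from the base axis. Payload 8.4 kg.
Tool frame: the origin (TCP) lies midway between the tips of the shut fingers; the grasp point (between the pads) lies 19 mm behind it; z points along the fingers, y is the line along which they close (so a half turn about z gives the same grasp; the last joint's range is limited). The gripper opens to 85 mm and grips with 20 to 120 N. Pads are 22 mm wide; open, the fingers measure 114 mm over their backs; the gripper's body (76 mm by 85 mm) begins 54 mm behind the grasp point. The pads swing forward as they close: fully open they stand 13 mm farther back than shut.
Start: joints at [-1.271, 0.353, 1.633, -0, 1.155, -0.002], TCP at [185.773, -596.755, 231.281] pointing down, gripper open.
Joint ranges: [-2.63, 2.63], [-0.92, 2.1], [0.06, 2.66], [-1.3, 4.44], [0, 2.69], [-3.02, 3.02]. Speed limits (rad/s): [2.22, 2.22, 2.79, 3.14, 3.14, 3.14].

### API

Orientations are given as [roll, pitch, yaw] about the fixed x, y, z axes, in that order (R = Rz(yaw) Ry(pitch) Rx(roll)).
In Python, from rig import * gives the robot as it stands.
- The arm moves only by the shell command python3 -m jog 'ROWS' [FORCE]. ROWS is JSON, a list of rows, each an object of numbers: "x", "y", "z": the shift along the tool's x, y, z in cm; "spin": the turn about the tool's z in rad; "grip": the closure, from 0 (fully open) to 1 (shut). In form: [{"x": .., "y": .., "z": .., "spin": .., "grip": ..}, ...]. A call has 1 to 20 rows; each row shifts and turns the commanded pose from where the row before left it, along the tool's axes as they then stand; what a row does not reach is not made up. A row lasts 1/12 s, in which the tool goes at most 41.7 mm and 7.16 degrees, less where a joint would pass 70% of its speed; a pose out of reach is approached as far as the arm can. A call with a gripper value outside its range is refused whole. The fingers move at their own pace and stop on an object; FORCE is the grip in N (left out, the last holds). Time passes only in rows, so rows that do not move let the fingers close. It gives the time, the measured TCP pose, the force, the opening and the grip force at its end, in the units of the state.
- sense(): the state, without advancing time (a new reading comes with each control period).
- grab_frame(name): name is "side" or "top"; returns a dict with "pixels" (420x560x3 uint8, blue, green, red), "camera_matrix" (3x3 intrinsics, pixels), "rvec" (rotation vector, rad) and "tvec" (3), from world to camera coordinates, as OpenCV has them. Camera axes: x right, y down, z forward; pixel columns grow to the right and rows downward; lengths in mm; the calibration is good to about 2 mm. A picture is of the moment at which its call begins. There is no depth.
- sign_off(): hands the job in; it is judged then, once.
The state is a dict: "clock": time; "qpos": joint angles; "qvel": joint speeds; "joint_efforts": joint torques, N m; "eef_pos": TCP position; "tcp_rot": TCP orientation; "contact_force": force on the tool from outside, world axes, zero at the start; "wrist_torque": the same for the moment, N m; "opening": opening from 0.0 (shut) to 1.0 (fully open); "grasp_force": force on a finger pad.
Only numpy, scipy, OpenCV 4.12 (cv2) and the standard library are available. Lean on these libraries where they do the work, as an engineer would, in place of code of your own. Each camera call takes 0.05 s, during which the arm holds its last target. There are 200 camera calls.

## Working session

There is one attempt and no reset: what is moved stays moved. The work goes in short steps, Python scripts to look and compute and a shell command to move; the robot and the scene stay as the last step left them, time stands still between calls to the robot, and variables do not carry over. Pictures are saved under pics/ and viewed, at most 10 in all, crops included, and the job is handed in when it is done.

```bash
ls; mkdir -p pics; python3 - <<'E'
from rig import *
import cv2,numpy as np,pickle
s=sense();print(s)
for n in("top","side"):
    f=grab_frame(n);pickle.dump(f,open(n+".pkl","wb"));cv2.imwrite(f"pics/{n}0.png",f["pixels"])
    R=cv2.Rodrigues(np.array(f["rvec"],float))[0];print(n,f["camera_matrix"],-R.T@np.array(f["tvec"]).ravel(),R)
E
```

```text
pics
{'clock': 0.0, 'qpos': array([-1.27142438e+00,  3.53629091e-01,  1.63413883e+00, -4.88020268e-06,
        1.15517478e+00, -2.36999709e-03]), 'qvel': array([ 0.00215747, -0.00061577, -0.00081561, -0.00039135,  0.00037128,
        0.00090224]), 'joint_efforts': array([-2.93972858e-03, -6.05258131e+01, -3.42070270e+01, -2.01999760e-04,
        9.50241432e-03,  2.65224941e-05]), 'eef_pos': array([ 185.61802322, -596.30927069,  230.57156439]), 'tcp_rot': array([-3.14024260e+00,  1.26246067e-06,  3.01743917e-01]), 'contact_force': array([-0.19312702, -0.79314346, -0.82931278]), 'wrist_torque': array([-0.00732316,  0.01516217, -0.01856948]), 'grasp_force': 0.0, 'opening': 1.0017846717685706}
top [[510.23375397   0.         278.92760072]
 [  0.         510.23375397 206.12326689]
 [  0.           0.           1.        ]] [ 367.9620604    44.34482833 1147.33062141] [[-0.00760074 -0.99952393 -0.02990224]
 [-0.98594592  0.01248151 -0.16659787]
 [ 0.16689178  0.02821573 -0.98557141]]
side [[416.01875744   0.         271.75053834]
 [  0.         416.01875744 215.31864745]
 [  0.           0.           1.        ]] [ 382.27536267 -641.56645708  565.8464476 ] [[ 0.97802105 -0.2081264  -0.01257892]
 [-0.12147339 -0.51971314 -0.84566096]
 [ 0.16946694  0.82860223 -0.53357221]]
```

View pics/top0.png

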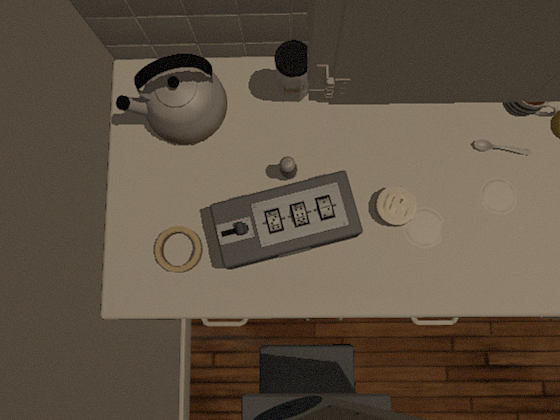

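View pics/side0.png

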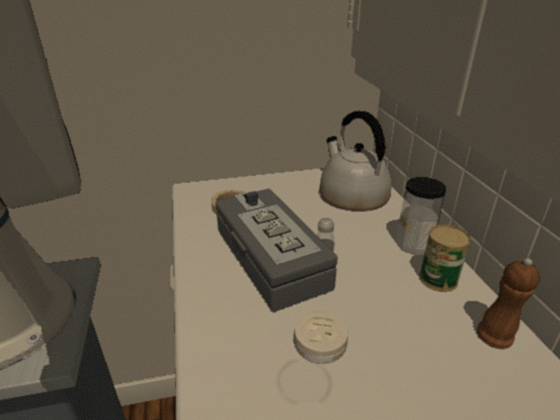

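The top view shows the box at about (285,220), turned by roughly 10–15°. The wheels are at about (274,220), (300,214) and (325,207), and the bolt tab is near (240,228). I'll locate the plate and enlarge the wheels.

```bash
cat > h.py <<'E'
import cv2,numpy as np,pickle
def cam(f):
    return np.array(f["camera_matrix"]),cv2.Rodrigues(np.array(f["rvec"],float))[0],np.array(f["tvec"],float).ravel()
def ray(f,px,z):
    K,R,t=cam(f);c=-R.T@t;d=R.T@np.linalg.inv(K)@np.array([px[0],px[1],1.]);return c+d*(z-c[2])/d[2]
def proj(f,P):
    return cv2.projectPoints(np.array(P,float).reshape(-1,3),np.array(f["rvec"],float),np.array(f["tvec"],float),np.array(f["camera_matrix"]),None)[0].reshape(-1,2)
def warp(f,o,yaw,z,x0,x1,y0,y1,s):
    "rectified view of the plane z, bank axes: x up, y left"
    c,sn=np.cos(yaw),np.sin(yaw)
    P=[[o[0]+c*a-sn*b,o[1]+sn*a+c*b,z] for a,b in((x1,y1),(x1,y0),(x0,y0),(x0,y1))]
    W,H=int((y1-y0)*s),int((x1-x0)*s)
    M=cv2.getPerspectiveTransform(proj(f,P).astype(np.float32),np.float32([[0,0],[W,0],[W,H],[0,H]]))
    return cv2.warpPerspective(f["pixels"],M,(W,H),flags=cv2.INTER_CUBIC)
E
python3 - <<'E'
from h import *
for n,(x0,y0,x1,y1) in {"top":(200,165,370,275),"side":(205,180,345,310)}.items():
    f=pickle.load(open(n+".pkl","rb"));g=cv2.cvtColor(f["pixels"],cv2.COLOR_BGR2GRAY)
    c=g[y0:y1,x0:x1]; t,_=cv2.threshold(c,0,255,cv2.THRESH_OTSU)
    if n=="top":
        m=np.zeros_like(g);m[172:270,248:352]=(g[172:270,248:352]>105)*255
        print(np.percentile(c,[5,25,50,75,95]))
        for lo in(85,95,105):
            m=np.zeros_like(g);m[180:250,246:352]=(g[180:250,246:352]>lo)*255
            k=max(cv2.findContours(m,cv2.RETR_EXTERNAL,cv2.CHAIN_APPROX_NONE)[0],key=cv2.contourArea)
            b=cv2.boxPoints(cv2.minAreaRect(k));P=np.array([ray(f,p,94) for p in b]);print(lo,cv2.minAreaRect(k));print(P.round(1),P.mean(0))
    im=cv2.convertScaleAbs(c if 0 else f["pixels"][y0:y1,x0:x1],alpha=1.6)
    cv2.imwrite(f"pics/{n}1.png",cv2.resize(im,None,fx=4.6,fy=4.6,interpolation=cv2.INTER_CUBIC))
E
```

```text
[ 48.  70. 116. 125. 128.]
85 ((299.3643493652344, 213.9440155029297), (45.059566497802734, 90.73538208007812), 75.55596160888672)
[[552.8 135.6  94. ]
 [598.8 -49.6  94. ]
 [506.  -70.4  94. ]
 [460.9 112.2  94. ]] [529.61107134  31.94415157  94.        ]
95 ((299.3580322265625, 214.26243591308594), (44.16594314575195, 90.39337921142578), 75.52970886230469)
[[551.2 135.1  94. ]
 [597.1 -49.4  94. ]
 [506.2 -69.8  94. ]
 [461.2 112.   94. ]] [528.92542997  31.96395032  94.        ]
105 ((299.4875183105469, 214.24566650390625), (43.915103912353516, 90.08977508544922), 75.55596160888672)
[[551.1 134.4  94. ]
 [596.8 -49.5  94. ]
 [506.3 -69.7  94. ]
 [461.6 111.5  94. ]] [528.9534167   31.69375395  94.        ]
```

View pics/top1.png

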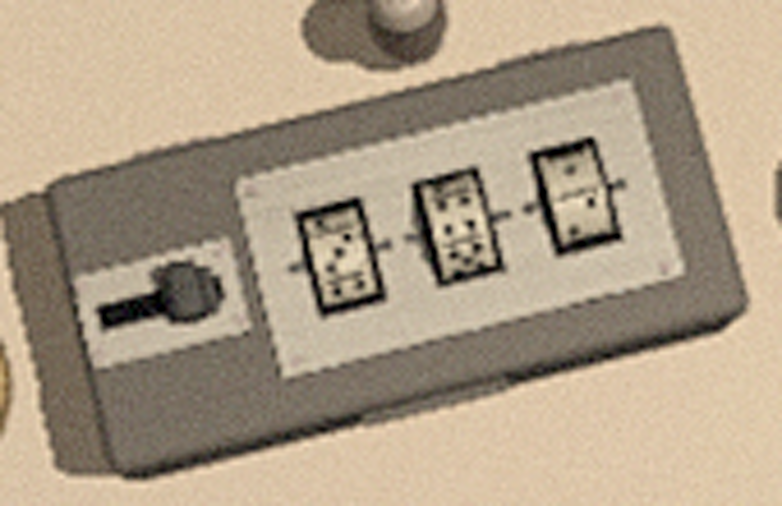

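View pics/side1.png

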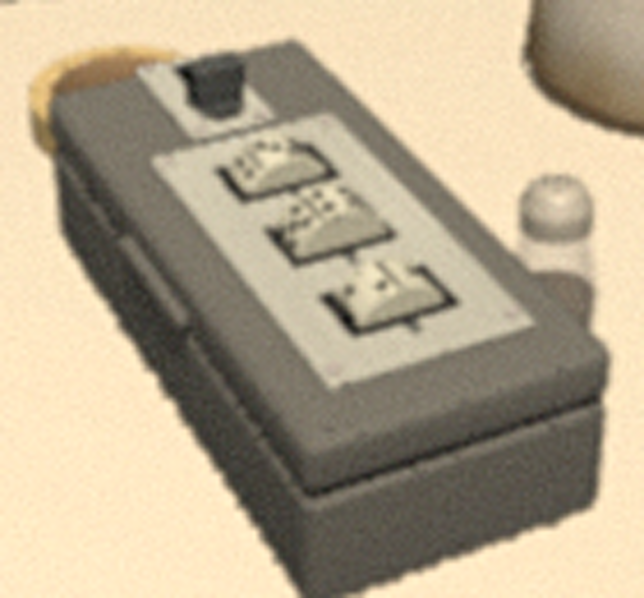

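The plate is at about (529, 31.8) with yaw 0.247. The left wheel shows 3, the middle one 4, and the right one is near a dividing line. I'll average a few frames and enlarge the wheels in rectified form.

```bash
python3 - <<'E'
from rig import *
from h import *
fs=[grab_frame("top") for _ in range(6)];f=fs[0]
f["pixels"]=np.mean([x["pixels"] for x in fs],0).astype(np.float32)
pickle.dump(f,open("top.pkl","wb"))
im=warp(f,(529,31.8),.247,110,-30,30,-75,75,5.2)
im=np.clip(im*1.7,0,255).astype(np.uint8)
for y in range(-70,71,10): cv2.line(im,(int((75-y)*5.2),0),(int((75-y)*5.2),6),(0,0,255),1)
for x in range(-25,26,5): cv2.line(im,(0,int((30-x)*5.2)),(8,int((30-x)*5.2)),(0,0,255),1)
cv2.imwrite("pics/w0.png",im)
E
```

```text
(no output)
```

View pics/w0.png

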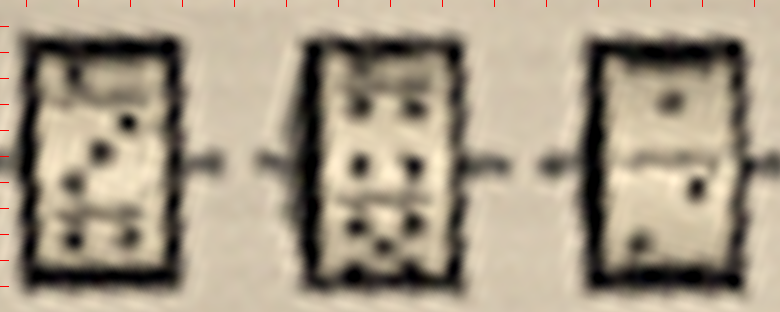

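The left wheel shows 3, with 4 on the robot side. The middle shows 4, rolled slightly forward, and the right stands midway between 1 and 2. The ridges are at row ~160, and the faces are centred at rows 152 (left) and 135 (middle), with the right wheel's line at row 158. The planned rolls are left −1.05, middle about +0.95 and right about +1.57 rad. I'll move above the right wheel with the fingers shut and refine the slot positions from the saved picture.

```bash
python3 -m jog '[{"spin":0.055,"grip":1},{"x":2.7,"y":-2.61},{"x":2.7,"y":-2.61},{"x":2.7,"y":-2.61},{"x":2.7,"y":-2.61},{"x":2.7,"y":-2.61},{"x":2.7,"y":-2.61},{"x":2.7,"y":-2.61},{"x":2.7,"y":-2.61},{"x":2.7,"y":-2.61},{"x":2.7,"y":-2.61},{"x":2.7,"y":-2.61},{"x":2.7,"y":-2.61},{"x":2.7,"y":-2.61},{"x":2.7,"y":-2.61},{"x":2.7,"y":-2.61},{"x":2.7,"y":-2.61},{"x":2.7,"y":-2.61},{"x":2.7,"y":-2.61},{}]' 40
python3 - <<'E'
from h import *
f=pickle.load(open("top.pkl","rb"));s=6
def edges(p,lo):
    g=np.gradient(cv2.GaussianBlur(p.reshape(1,-1),(0,0),4).ravel());return g
for yaw in (.235,.247,.259):
    im=cv2.cvtColor(warp(f,(529,31.8),yaw,94,-60,60,-115,115,s),cv2.COLOR_BGR2GRAY)
    X=lambda r:60-(r+.5)/s; Y=lambda c:115-(c+.5)/s
    # plate edges along x, at gaps between slots
    for y in(-80,-28,28,80):
        c=int((115-y)*s);p=im[:,c-20:c+20].mean(1);g=edges(p,0)
        a=np.argmax(g[:len(g)//2]);b=len(g)//2+np.argmin(g[len(g)//2:]);print(yaw,'y',y,'edges x',round(X(a),1),round(X(b),1),end=' ')
        mid=p[int(50*s):int(70*s)];print('ridge x',round(X(int(50*s)+np.argmin(mid)),1))
    for x in(-38,38):
        r=int((60-x)*s);p=im[r-15:r+15].mean(0);g=edges(p,0);h=len(g)//2
        print('x',x,'edges y',round(Y(np.argmax(g[:h])),1),round(Y(h+np.argmin(g[h:])),1))
# tab: dark blob seen at its top, z=119
E
```

```text
0.235 y -80 edges x 47.4 -45.8 ridge x 1.8
0.235 y -28 edges x 47.6 -46.4 ridge x 0.8
0.235 y 28 edges x 46.8 -46.4 ridge x 1.1
0.235 y 80 edges x 46.2 -47.2 ridge x 0.2
x -38 edges y 94.1 -93.4
x 38 edges y 94.2 -93.1
0.247 y -80 edges x 46.4 -46.8 ridge x 0.8
0.247 y -28 edges x 47.2 -46.8 ridge x 0.4
0.247 y 28 edges x 47.1 -46.1 ridge x 1.4
0.247 y 80 edges x 47.2 -46.4 ridge x 1.2
x -38 edges y 94.4 -92.9
x 38 edges y 93.8 -93.6
0.259 y -80 edges x 45.6 -47.8 ridge x -0.1
0.259 y -28 edges x 46.9 -47.1 ridge x 0.1
0.259 y 28 edges x 47.6 -45.8 ridge x 1.8
0.259 y 80 edges x 48.4 -45.4 ridge x 2.1
x -38 edges y 94.6 -92.6
x 38 edges y 93.4 -93.9schema error: expected keys x, y, z, spin, grip
```

```bash
python3 -m jog '[{"x":0,"y":0,"z":0,"spin":0.058,"grip":1},{"x":2.7,"y":-2.61,"z":0,"spin":0,"grip":1},{"x":2.7,"y":-2.61,"z":0,"spin":0,"grip":1},{"x":2.7,"y":-2.61,"z":0,"spin":0,"grip":1},{"x":2.7,"y":-2.61,"z":0,"spin":0,"grip":1},{"x":2.7,"y":-2.61,"z":0,"spin":0,"grip":1},{"x":2.7,"y":-2.61,"z":0,"spin":0,"grip":1},{"x":2.7,"y":-2.61,"z":0,"spin":0,"grip":1},{"x":2.7,"y":-2.61,"z":0,"spin":0,"grip":1},{"x":2.7,"y":-2.61,"z":0,"spin":0,"grip":1},{"x":2.7,"y":-2.61,"z":0,"spin":0,"grip":1},{"x":2.7,"y":-2.61,"z":0,"spin":0,"grip":1},{"x":2.7,"y":-2.61,"z":0,"spin":0,"grip":1},{"x":2.7,"y":-2.61,"z":0,"spin":0,"grip":1},{"x":2.7,"y":-2.61,"z":0,"spin":0,"grip":1},{"x":2.7,"y":-2.61,"z":0,"spin":0,"grip":1},{"x":2.7,"y":-2.61,"z":0,"spin":0,"grip":1},{"x":2.7,"y":-2.61,"z":0,"spin":0,"grip":1},{"x":2.7,"y":-2.61,"z":0,"spin":0,"grip":1},{"x":0,"y":0,"z":0,"spin":0,"grip":1}]' 40
cat >> h.py <<'E'
def bank():
    "tool position in bank coords, height above plate, yaw error, force"
    from rig import sense
    s=sense();c,sn=np.cos(.244),np.sin(.244);d=np.array(s["eef_pos"])-[529.3,32.2,94]
    print("t%.2f bank x %.1f y %.1f h %.1f"%(s["clock"],c*d[0]+sn*d[1],-sn*d[0]+c*d[1],d[2]),"rot",np.round(s["tcp_rot"],3),"F",np.round(s["contact_force"],1),"open %.2f"%s["opening"])
E
python3 -c "from h import *;bank()"
```

```text
clock: 2.07
eef_pos: [547.2, -18.7, 231.6]
tcp_rot: [-3.14, -0.003, 0.247]
contact_force: [-0.2, -0.4, 0.3]
opening: -0.001
grasp_force: 0.0
t2.07 bank x 5.1 y -53.7 h 137.6 rot [-3.14e+00 -3.00e-03  2.47e-01] F [-0.2 -0.4  0.3] open -0.00
```

```bash
python3 -m jog '[{"x":-0.7,"y":0.06,"z":3.5,"spin":0,"grip":1},{"x":-0.7,"y":0.06,"z":3.5,"spin":0,"grip":1},{"x":0,"y":0,"z":3,"spin":0,"grip":1},{"x":0,"y":0,"z":0,"spin":0,"grip":1},{"x":0,"y":0,"z":0,"spin":0,"grip":1},{"x":0,"y":0,"z":0,"spin":0,"grip":1}]' 40
for i in 1 2 3; do python3 -c "from h import *;bank()"; done
```

```text
clock: 2.57
eef_pos: [531.9, -28.3, 132.8]
tcp_rot: [3.141, -0.002, 0.244]
contact_force: [-0.2, 0.1, 0.4]
opening: 0.001
grasp_force: 0.0
t2.57 bank x -12.1 y -59.3 h 38.8 rot [ 3.141e+00 -2.000e-03  2.440e-01] F [-0.2  0.1  0.4] open 0.00
t2.57 bank x -12.1 y -59.3 h 38.8 rot [ 3.141e+00 -2.000e-03  2.440e-01] F [-0.2  0.1  0.4] open 0.00
t2.57 bank x -12.1 y -59.3 h 38.8 rot [ 3.141e+00 -2.000e-03  2.440e-01] F [-0.2  0.1  0.4] open 0.00
```

```bash
python3 -m jog '[{"x":0.3,"y":-0.43,"z":0.6,"spin":0,"grip":1},{"x":0,"y":0,"z":0.6,"spin":0,"grip":1},{"x":0,"y":0,"z":0,"spin":0,"grip":1},{"x":0,"y":0,"z":0,"spin":0,"grip":1},{"x":0,"y":0,"z":0,"spin":0,"grip":1}]' >/dev/null; python3 -c "from h import *;bank()"
python3 -m jog '[{"x":0,"y":0,"z":0.2,"spin":0,"grip":1},{"x":0,"y":0,"z":0,"spin":0,"grip":1}]' >/dev/null; python3 -c "from h import *;bank()"
python3 -m jog '[{"x":0,"y":0,"z":0.2,"spin":0,"grip":1},{"x":0,"y":0,"z":0,"spin":0,"grip":1}]' >/dev/null; python3 -c "from h import *;bank()"
```

```text
t2.98 bank x -10.1 y -54.6 h 25.6 rot [ 3.141 -0.     0.244] F [0.3 0.  0.1] open -0.00
t3.15 bank x -10.3 y -54.5 h 23.2 rot [-3.142  0.     0.244] F [-0.4 -0.3 -0.4] open -0.00
t3.32 bank x -10.4 y -54.5 h 21.0 rot [-3.141  0.     0.244] F [ 0.2 -0.3 -0.5] open 0.01
```

```bash
cat > ok.py <<'E'
import sys
from h import *;from rig import sense
bank();sys.exit(sense()["contact_force"][2]>float(sys.argv[1]))
E
python3 -m jog '[{"x":0.14,"y":0,"z":0.1,"spin":0,"grip":1},{"x":0,"y":0,"z":0,"spin":0,"grip":1}]' >/dev/null; python3 ok.py 1.8 &&
python3 -m jog '[{"x":0,"y":0,"z":0.15,"spin":0,"grip":1},{"x":0,"y":0,"z":0,"spin":0,"grip":1}]' >/dev/null && python3 ok.py 1.8 &&
python3 -m jog '[{"x":0,"y":0,"z":0.15,"spin":0,"grip":1},{"x":0,"y":0,"z":0,"spin":0,"grip":1}]' >/dev/null && python3 ok.py 1.8 &&
python3 -m jog '[{"x":0,"y":0,"z":0.15,"spin":0,"grip":1},{"x":0,"y":0,"z":0,"spin":0,"grip":1}]' >/dev/null && python3 ok.py 1.8 &&
python3 -m jog '[{"x":0,"y":0,"z":0.15,"spin":0,"grip":1},{"x":0,"y":0,"z":0,"spin":0,"grip":1}]' >/dev/null && python3 ok.py 1.8 &&
python3 -m jog '[{"x":0,"y":0,"z":0.15,"spin":0,"grip":1},{"x":0,"y":0,"z":0,"spin":0,"grip":1}]' >/dev/null && python3 ok.py 1.8 &&
python3 -m jog '[{"x":0,"y":0,"z":0.15,"spin":0,"grip":1},{"x":0,"y":0,"z":0,"spin":0,"grip":1}]' >/dev/null && python3 ok.py 1.8
```

```text
t3.48 bank x -8.6 y -54.6 h 20.1 rot [ 3.142 -0.     0.244] F [-0.3  0.3 -0.4] open -0.00False
```

```bash
sed -i 's/sys.exit(\(.*\))$/sys.exit(int(\1))/' ok.py
python3 -m jog '[{"x":0,"y":0,"z":0.15,"spin":0,"grip":1},{"x":0,"y":0,"z":0,"spin":0,"grip":1}]' >/dev/null && python3 ok.py 1.8 &&
python3 -m jog '[{"x":0,"y":0,"z":0.15,"spin":0,"grip":1},{"x":0,"y":0,"z":0,"spin":0,"grip":1}]' >/dev/null && python3 ok.py 1.8 &&
python3 -m jog '[{"x":0,"y":0,"z":0.15,"spin":0,"grip":1},{"x":0,"y":0,"z":0,"spin":0,"grip":1}]' >/dev/null && python3 ok.py 1.8 &&
python3 -m jog '[{"x":0,"y":0,"z":0.15,"spin":0,"grip":1},{"x":0,"y":0,"z":0,"spin":0,"grip":1}]' >/dev/null && python3 ok.py 1.8 &&
python3 -m jog '[{"x":0,"y":0,"z":0.15,"spin":0,"grip":1},{"x":0,"y":0,"z":0,"spin":0,"grip":1}]' >/dev/null && python3 ok.py 1.8 &&
python3 -m jog '[{"x":0,"y":0,"z":0.15,"spin":0,"grip":1},{"x":0,"y":0,"z":0,"spin":0,"grip":1}]' >/dev/null && python3 ok.py 1.8 && echo more
```

```text
t3.65 bank x -8.9 y -54.5 h 18.5 rot [-3.142  0.     0.244] F [ 0.9 -0.9  0.2] open 0.00
t3.82 bank x -9.0 y -54.5 h 17.0 rot [-3.141  0.     0.244] F [ 0.3 -0.   0.5] open -0.00
t3.98 bank x -8.9 y -54.5 h 15.6 rot [-3.142  0.     0.244] F [ 0.4 -0.1  1.1] open 0.00
t4.15 bank x -8.8 y -54.5 h 14.1 rot [-3.142  0.     0.244] F [-0.3 -0.7 -0.7] open -0.00
t4.32 bank x -8.8 y -54.5 h 12.7 rot [ 3.142 -0.     0.244] F [-0.8  0.2  3. ] open 0.00
```

```bash

python3 -m jog '[{"x":0,"y":0,"z":0.15,"spin":0,"grip":1},{"x":0,"y":0,"z":0,"spin":0,"grip":1},{"x":0,"y":0,"z":0,"spin":0,"grip":1}]' >/dev/null && python3 ok.py 7.5 &&
python3 -m jog '[{"x":0.2,"y":0,"z":0,"spin":0,"grip":1},{"x":0.2,"y":0,"z":0,"spin":0,"grip":1}]' >/dev/null && python3 ok.py 8
```

```text
t4.57 bank x -8.7 y -54.5 h 11.4 rot [ 3.142 -0.     0.244] F [-1.9  0.5  3.4] open 0.00
t4.73 bank x -5.0 y -54.5 h 11.3 rot [-3.142e+00  1.000e-03  2.440e-01] F [-2.3 -1.6  4.7] open -0.00
```

```bash

python3 -m jog '[{"x":0.25,"y":0,"z":0,"spin":0,"grip":1},{"x":0.25,"y":0,"z":0,"spin":0,"grip":1}]' >/dev/null && python3 ok.py 8 &&
python3 -m jog '[{"x":0.25,"y":0,"z":0,"spin":0,"grip":1},{"x":0.25,"y":0,"z":0,"spin":0,"grip":1},{"x":0.25,"y":0,"z":0,"spin":0,"grip":1},{"x":0,"y":0,"z":0,"spin":0,"grip":1},{"x":0,"y":0,"z":0,"spin":0,"grip":1}]' >/dev/null && python3 ok.py 8
```

```text
t4.90 bank x 0.3 y -54.5 h 11.3 rot [-3.142  0.     0.244] F [-2.4 -0.7  4.8] open -0.00
t5.32 bank x 8.3 y -54.6 h 11.4 rot [ 3.141e+00 -1.000e-03  2.440e-01] F [-0.8  0.   3.9] open -0.00
```

```bash

python3 -m jog '[{"x":0,"y":0,"z":-0.6,"spin":0,"grip":1},{"x":-1.7,"y":0,"z":0,"spin":0,"grip":1},{"x":0,"y":0,"z":0,"spin":0,"grip":1},{"x":0,"y":0,"z":0,"spin":0,"grip":1},{"x":0,"y":0,"z":0,"spin":0,"grip":1}]' >/dev/null; python3 ok.py 8;python3 - <<'E'
from rig import *
from h import *
out=[]
for n in("side","top"):
    fs=[grab_frame(n) for _ in range(3)];f=fs[0];f["pixels"]=np.mean([x["pixels"] for x in fs],0).astype(np.float32)
    im=warp(f,(529.3,32.2),.244,110,-30,30,-75,75,5.2);out.append(np.clip(im*1.7,0,255).astype(np.uint8))
cv2.imwrite("pics/w1.png",np.vstack([out[0][:280],out[1]]))
E
```

```text
t5.73 bank x -8.8 y -54.6 h 17.5 rot [ 3.142e+00 -1.000e-03  2.440e-01] F [ 1.  -0.2  0.4] open 0.00
```

View pics/w1.png

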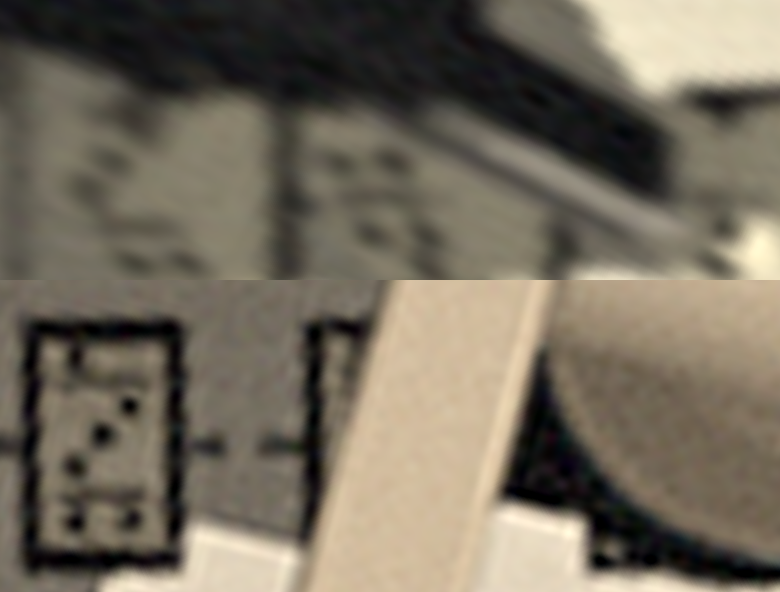

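The arm hides the wheels here; only the left one is visible, still on 3, with its dots at (130,405), (102,433) and (75,465). I'll do the second right stroke now and look after all three wheels.

```bash

python3 -m jog '[{"x":0,"y":0,"z":0.3,"spin":0,"grip":1},{"x":0,"y":0,"z":0.15,"spin":0,"grip":1},{"x":0,"y":0,"z":0.15,"spin":0,"grip":1},{"x":0,"y":0,"z":0,"spin":0,"grip":1},{"x":0,"y":0,"z":0,"spin":0,"grip":1}]' >/dev/null; python3 ok.py 7.5 &&
python3 -m jog '[{"x":0.25,"y":0,"z":0,"spin":0,"grip":1},{"x":0.25,"y":0,"z":0,"spin":0,"grip":1},{"x":0.25,"y":0,"z":0,"spin":0,"grip":1}]' >/dev/null && python3 ok.py 8 &&
python3 -m jog '[{"x":0.25,"y":0,"z":0,"spin":0,"grip":1},{"x":0.25,"y":0,"z":0,"spin":0,"grip":1},{"x":0.25,"y":0,"z":0,"spin":0,"grip":1},{"x":0.25,"y":0,"z":0,"spin":0,"grip":1},{"x":0,"y":0,"z":0,"spin":0,"grip":1},{"x":0,"y":0,"z":0,"spin":0,"grip":1}]' >/dev/null && python3 ok.py 8
python3 -m jog '[{"x":0,"y":0,"z":-0.8,"spin":0,"grip":1},{"x":0,"y":0,"z":-0.8,"spin":0,"grip":1},{"x":-1,"y":-2.7,"z":0,"spin":0,"grip":1},{"x":-0.9,"y":-2.8,"z":0,"spin":0,"grip":1},{"x":0,"y":0,"z":0,"spin":0,"grip":1},{"x":0,"y":0,"z":0,"spin":0,"grip":1},{"x":0,"y":0,"z":0,"spin":0,"grip":1}]' >/dev/null ; python3 ok.py 8
```

```text
t6.45 bank x -8.9 y -54.6 h 11.5 rot [ 3.141e+00 -1.000e-03  2.440e-01] F [0.1 0.3 3.3] open -0.00
t6.70 bank x -2.0 y -54.6 h 11.3 rot [-3.142e+00  1.000e-03  2.440e-01] F [-2.1 -2.4  3.5] open 0.00
t7.20 bank x 8.8 y -54.6 h 11.4 rot [ 3.141e+00 -1.000e-03  2.440e-01] F [ 0.1 -0.2  4.8] open 0.00
t7.78 bank x -10.3 y 0.4 h 27.9 rot [ 3.141e+00 -1.000e-03  2.450e-01] F [-0.1 -0.6  1.2] open -0.00
```

Now the middle wheel, +20 mm. I'll feel for it on the way down.

```bash

python3 -m jog '[{"x":0.05,"y":0,"z":0.4,"spin":0,"grip":1},{"x":0,"y":0,"z":0,"spin":0,"grip":1}]' >/dev/null && python3 ok.py 1.9 &&
python3 -m jog '[{"x":0,"y":0,"z":0.15,"spin":0,"grip":1},{"x":0,"y":0,"z":0,"spin":0,"grip":1}]' >/dev/null && python3 ok.py 1.9 &&
python3 -m jog '[{"x":0,"y":0,"z":0.15,"spin":0,"grip":1},{"x":0,"y":0,"z":0,"spin":0,"grip":1}]' >/dev/null && python3 ok.py 1.9 &&
python3 -m jog '[{"x":0,"y":0,"z":0.15,"spin":0,"grip":1},{"x":0,"y":0,"z":0,"spin":0,"grip":1}]' >/dev/null && python3 ok.py 1.9 &&
python3 -m jog '[{"x":0,"y":0,"z":0.15,"spin":0,"grip":1},{"x":0,"y":0,"z":0,"spin":0,"grip":1}]' >/dev/null && python3 ok.py 1.9 &&
python3 -m jog '[{"x":0,"y":0,"z":0.15,"spin":0,"grip":1},{"x":0,"y":0,"z":0,"spin":0,"grip":1}]' >/dev/null && python3 ok.py 1.9 &&
python3 -m jog '[{"x":0,"y":0,"z":0.15,"spin":0,"grip":1},{"x":0,"y":0,"z":0,"spin":0,"grip":1}]' >/dev/null && python3 ok.py 1.9 && echo more
```

```text
t7.95 bank x -10.1 y -0.2 h 22.9 rot [3.142 0.    0.243] F [-0.1  0.3 -0.5] open -0.00
t8.12 bank x -10.4 y 0.0 h 21.4 rot [-3.142e+00  1.000e-03  2.430e-01] F [ 0.4 -0.2 -0.7] open -0.00
t8.28 bank x -10.4 y 0.3 h 20.0 rot [-3.142  0.     0.243] F [ 0.2 -0.5 -1.1] open 0.01
t8.45 bank x -10.4 y 0.5 h 18.6 rot [-3.142  0.     0.244] F [ 0.3 -0.   1.1] open -0.00
t8.62 bank x -10.3 y 0.5 h 17.2 rot [3.142 0.    0.244] F [-0.7 -0.   1.9] open 0.00
t8.78 bank x -10.2 y 0.5 h 15.8 rot [ 3.142 -0.     0.244] F [-1.6 -0.8  4.6] open -0.00
```

```bash

python3 -m jog '[{"x":0.25,"y":0,"z":0,"spin":0,"grip":1},{"x":0.25,"y":0,"z":0,"spin":0,"grip":1},{"x":0.25,"y":0,"z":0,"spin":0,"grip":1},{"x":0.25,"y":0,"z":0,"spin":0,"grip":1}]' >/dev/null && python3 ok.py 8 &&
python3 -m jog '[{"x":0.25,"y":0,"z":0,"spin":0,"grip":1},{"x":0.25,"y":0,"z":0,"spin":0,"grip":1},{"x":0.25,"y":0,"z":0,"spin":0,"grip":1},{"x":0.25,"y":0,"z":0,"spin":0,"grip":1},{"x":0,"y":0,"z":0,"spin":0,"grip":1},{"x":0,"y":0,"z":0,"spin":0,"grip":1}]' >/dev/null && python3 ok.py 8
python3 -m jog '[{"x":0,"y":0,"z":-0.6,"spin":0,"grip":1},{"x":0,"y":0,"z":-0.6,"spin":0,"grip":1},{"x":0.05,"y":-2.7,"z":0,"spin":0,"grip":1},{"x":0,"y":-2.75,"z":0,"spin":0,"grip":1},{"x":0,"y":0,"z":0,"spin":0,"grip":1},{"x":0,"y":0,"z":0,"spin":0,"grip":1},{"x":0,"y":0,"z":0,"spin":0,"grip":1}]' >/dev/null ; python3 ok.py 8
```

```text
t9.12 bank x -0.0 y 0.5 h 15.9 rot [3.142 0.    0.244] F [-1.5 -0.7  4.6] open 0.00
t9.62 bank x 10.4 y 0.4 h 15.9 rot [ 3.141e+00 -1.000e-03  2.440e-01] F [ 0.5 -0.7  4.5] open -0.00
t10.20 bank x 10.2 y 54.9 h 28.1 rot [ 3.141 -0.     0.245] F [ 0.1  0.1 -0.3] open -0.00
```

Left wheel: I'll drag towards the robot, from +10 to −10 mm or a little beyond.

```bash

python3 -m jog '[{"x":0,"y":0,"z":0.4,"spin":0,"grip":1},{"x":0,"y":0,"z":0,"spin":0,"grip":1}]' >/dev/null && python3 ok.py 1.9 &&
python3 -m jog '[{"x":0,"y":0,"z":0.15,"spin":0,"grip":1},{"x":0,"y":0,"z":0,"spin":0,"grip":1}]' >/dev/null && python3 ok.py 1.9 &&
python3 -m jog '[{"x":0,"y":0,"z":0.15,"spin":0,"grip":1},{"x":0,"y":0,"z":0,"spin":0,"grip":1}]' >/dev/null && python3 ok.py 1.9 &&
python3 -m jog '[{"x":0,"y":0,"z":0.15,"spin":0,"grip":1},{"x":0,"y":0,"z":0,"spin":0,"grip":1}]' >/dev/null && python3 ok.py 1.9 &&
python3 -m jog '[{"x":0,"y":0,"z":0.15,"spin":0,"grip":1},{"x":0,"y":0,"z":0,"spin":0,"grip":1}]' >/dev/null && python3 ok.py 1.9 &&
python3 -m jog '[{"x":0,"y":0,"z":0.15,"spin":0,"grip":1},{"x":0,"y":0,"z":0,"spin":0,"grip":1}]' >/dev/null && python3 ok.py 1.9 &&
python3 -m jog '[{"x":0,"y":0,"z":0.15,"spin":0,"grip":1},{"x":0,"y":0,"z":0,"spin":0,"grip":1}]' >/dev/null && python3 ok.py 1.9 &&
python3 -m jog '[{"x":0,"y":0,"z":0.15,"spin":0,"grip":1},{"x":0,"y":0,"z":0,"spin":0,"grip":1}]' >/dev/null && python3 ok.py 1.9 &&
python3 -m jog '[{"x":0,"y":0,"z":0.15,"spin":0,"grip":1},{"x":0,"y":0,"z":0,"spin":0,"grip":1}]' >/dev/null && python3 ok.py 1.9 && echo more
```

```text
t10.37 bank x 9.9 y 54.3 h 23.3 rot [3.142e+00 1.000e-03 2.430e-01] F [-0.2  0.6  0.3] open -0.00
t10.53 bank x 10.0 y 54.5 h 21.9 rot [-3.142e+00  1.000e-03  2.430e-01] F [-0.1 -0.2 -0.1] open -0.00
t10.70 bank x 10.1 y 54.8 h 20.5 rot [-3.142  0.     0.243] F [-1.   0.1 -0.3] open -0.00
t10.87 bank x 10.1 y 54.9 h 19.1 rot [-3.142  0.     0.244] F [ 0.7 -0.4 -1.1] open 0.00
t11.03 bank x 10.1 y 55.0 h 17.6 rot [-3.142  0.     0.244] F [0.7 0.2 0.3] open -0.00
t11.20 bank x 10.1 y 55.0 h 16.1 rot [-3.142  0.     0.244] F [-0.3 -0.4 -0.4] open -0.00
t11.37 bank x 10.1 y 55.0 h 14.6 rot [-3.142  0.     0.244] F [ 0.2 -0.4 -0.3] open -0.00
t11.53 bank x 10.3 y 55.0 h 13.2 rot [ 3.142 -0.     0.244] F [ 0.4 -0.9  0.8] open 0.00
t11.70 bank x 10.3 y 55.0 h 11.8 rot [-3.142 -0.     0.244] F [ 0.1 -0.6  3.7] open -0.00
```

```bash

python3 -m jog '[{"x":0,"y":0,"z":0.1,"spin":0,"grip":1},{"x":0,"y":0,"z":0,"spin":0,"grip":1}]' >/dev/null && python3 ok.py 7.5 &&
python3 -m jog '[{"x":-0.25,"y":0,"z":0,"spin":0,"grip":1},{"x":-0.25,"y":0,"z":0,"spin":0,"grip":1},{"x":-0.25,"y":0,"z":0,"spin":0,"grip":1},{"x":-0.25,"y":0,"z":0,"spin":0,"grip":1}]' >/dev/null && python3 ok.py 8 &&
python3 -m jog '[{"x":-0.25,"y":0,"z":0,"spin":0,"grip":1},{"x":-0.25,"y":0,"z":0,"spin":0,"grip":1},{"x":-0.25,"y":0,"z":0,"spin":0,"grip":1},{"x":-0.25,"y":0,"z":0,"spin":0,"grip":1},{"x":0,"y":0,"z":0,"spin":0,"grip":1},{"x":0,"y":0,"z":0,"spin":0,"grip":1}]' >/dev/null && python3 ok.py 8
python3 -m jog '[{"x":0,"y":0,"z":-0.5,"spin":0,"grip":1},{"x":1.0,"y":0,"z":0,"spin":0,"grip":1},{"x":0,"y":0,"z":0,"spin":0,"grip":1},{"x":0,"y":0,"z":0.35,"spin":0,"grip":1},{"x":0,"y":0,"z":0.15,"spin":0,"grip":1},{"x":0,"y":0,"z":0,"spin":0,"grip":1}]' >/dev/null;python3 ok.py 8 &&
python3 -m jog '[{"x":-0.2,"y":0,"z":0,"spin":0,"grip":1},{"x":-0.2,"y":0,"z":0,"spin":0,"grip":1},{"x":0,"y":0,"z":0,"spin":0,"grip":1}]' >/dev/null && python3 ok.py 8
```

```text
t11.87 bank x 10.4 y 55.0 h 10.9 rot [ 3.142 -0.     0.244] F [-0.7  0.   4.4] open -0.00
t12.20 bank x 0.4 y 54.9 h 11.1 rot [ 3.142e+00 -1.000e-03  2.440e-01] F [1.9 1.1 4.8] open 0.00
t12.70 bank x -10.5 y 55.0 h 10.7 rot [-3.142e+00  1.000e-03  2.440e-01] F [-0.3  0.2  4.1] open -0.00
t13.20 bank x 0.8 y 54.9 h 10.6 rot [ 3.142e+00 -1.000e-03  2.440e-01] F [ 1.5 -0.1  4.8] open -0.00
t13.45 bank x -3.6 y 54.9 h 10.9 rot [ 3.142e+00 -1.000e-03  2.440e-01] F [ 2.6 -0.4  5.8] open -0.00
```

```bash

python3 -m jog '[{"x":0,"y":0,"z":-1,"spin":0,"grip":1},{"x":0,"y":0,"z":-3,"spin":0,"grip":1},{"x":0,"y":0,"z":-4,"spin":0,"grip":1},{"x":-2.1,"y":3.4,"z":0,"spin":0,"grip":1},{"x":-2.1,"y":3.4,"z":0,"spin":0,"grip":1},{"x":-2.1,"y":3.4,"z":0,"spin":0,"grip":1},{"x":-2.1,"y":3.4,"z":0,"spin":0,"grip":1},{"x":-2.1,"y":3.4,"z":0,"spin":0,"grip":1},{"x":-2.1,"y":3.4,"z":0,"spin":0,"grip":1},{"x":-2.1,"y":3.4,"z":0,"spin":0,"grip":1},{"x":-2.1,"y":3.4,"z":0,"spin":0,"grip":1},{"x":-2.1,"y":3.4,"z":0,"spin":0,"grip":1},{"x":-2.1,"y":3.4,"z":0,"spin":0,"grip":1}]' >/dev/null;python3 ok.py 8
python3 - <<'E'
from rig import *
from h import *
out=[]
for n in("top",):
    fs=[grab_frame(n) for _ in range(6)];f=fs[0];f["pixels"]=np.mean([x["pixels"] for x in fs],0).astype(np.float32)
    pickle.dump(f,open("top2.pkl","wb"))
    im=warp(f,(529.3,32.2),.244,110,-30,30,-75,75,5.2);out.append(np.clip(im*1.7,0,255).astype(np.uint8))
    im=warp(f,(529.3,32.2),.244,119,-30,30,75,150,5.2);im=np.clip(im*1.7,0,255).astype(np.uint8);out.append(cv2.copyMakeBorder(im,0,0,0,780-im.shape[1],cv2.BORDER_CONSTANT))
cv2.imwrite("pics/w2.png",np.vstack(out)[:600])
E
```

```text
t14.53 bank x -215.9 y -285.7 h 91.0 rot [-3.14e+00  1.00e-03  2.44e-01] F [0.8 0.4 0.3] open -0.00
```

View pics/w2.png

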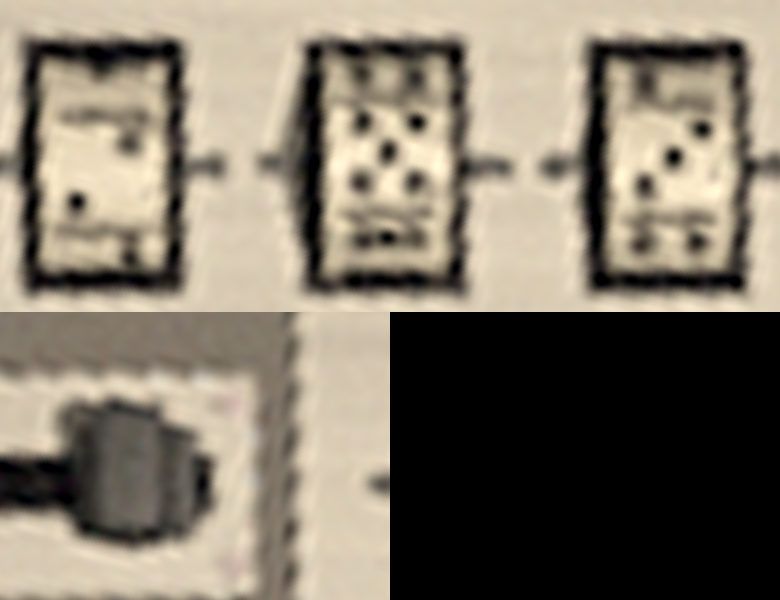

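All three faces are right. Left shows 2 but is about 0.14 rad low, with its centre at row 173 against a top at ~156. Middle shows 5 (row 153) and right shows 3 (row 157), both centred. The tab top spans columns 97–160, so bank y ≈ 119–131. I'll trim the left wheel by +3 mm.

```bash
python3 ok.py 8;
python3 -m jog '[{"x":2.1,"y":-3.4,"z":0,"spin":0,"grip":1},{"x":2.1,"y":-3.4,"z":0,"spin":0,"grip":1},{"x":2.1,"y":-3.4,"z":0,"spin":0,"grip":1},{"x":2.1,"y":-3.4,"z":0,"spin":0,"grip":1},{"x":2.1,"y":-3.4,"z":0,"spin":0,"grip":1},{"x":2.1,"y":-3.4,"z":0,"spin":0,"grip":1},{"x":2.1,"y":-3.4,"z":0,"spin":0,"grip":1},{"x":2.1,"y":-3.4,"z":0,"spin":0,"grip":1},{"x":2.1,"y":-3.4,"z":0,"spin":0,"grip":1},{"x":2.1,"y":-3.4,"z":0,"spin":0,"grip":1},{"x":0,"y":0,"z":3,"spin":0,"grip":1},{"x":0,"y":0,"z":3,"spin":0,"grip":1},{"x":0,"y":0,"z":0,"spin":0,"grip":1},{"x":0,"y":0,"z":0,"spin":0,"grip":1},{"x":0,"y":0,"z":0,"spin":0,"grip":1},{"x":0,"y":0,"z":0,"spin":0,"grip":1}]' >/dev/null;python3 ok.py 8
```

```text
t14.83 bank x -213.9 y -283.8 h 90.6 rot [-3.14e+00  1.00e-03  2.44e-01] F [ 0.3  0.2 -1.1] open -0.00
t16.17 bank x -2.9 y 55.0 h 32.5 rot [ 3.141e+00 -2.000e-03  2.440e-01] F [ 0.3 -0.3 -0.1] open -0.00
```

```bash

python3 -m jog '[{"x":0.15,"y":0,"z":0.8,"spin":0,"grip":1},{"x":0,"y":0,"z":0.5,"spin":0,"grip":1},{"x":0,"y":0,"z":0.2,"spin":0,"grip":1},{"x":0,"y":0,"z":0,"spin":0,"grip":1},{"x":0,"y":0,"z":0,"spin":0,"grip":1}]' >/dev/null;python3 ok.py 3 &&
python3 -m jog '[{"x":0,"y":0,"z":0.2,"spin":0,"grip":1},{"x":0,"y":0,"z":0,"spin":0,"grip":1}]' >/dev/null && python3 ok.py 3 &&
python3 -m jog '[{"x":0,"y":0,"z":0.2,"spin":0,"grip":1},{"x":0,"y":0,"z":0,"spin":0,"grip":1}]' >/dev/null && python3 ok.py 3
```

```text
t16.58 bank x -2.5 y 54.8 h 15.6 rot [-3.142  0.     0.243] F [0.7 0.  0.8] open -0.00
t16.75 bank x -2.1 y 54.9 h 13.7 rot [ 3.142 -0.     0.244] F [ 0.4 -0.4  0.7] open 0.00
t16.92 bank x -2.1 y 54.9 h 11.8 rot [ 3.141 -0.     0.244] F [-0.2 -1.2  3.3] open -0.00
```

Press a bit more, drag +3 mm, lift, go to the right of the tab, and lower there.

```bash

python3 -m jog '[{"x":0,"y":0,"z":0.1,"spin":0,"grip":1},{"x":0,"y":0,"z":0,"spin":0,"grip":1},{"x":0.15,"y":0,"z":0,"spin":0,"grip":1},{"x":0.15,"y":0,"z":0,"spin":0,"grip":1},{"x":0,"y":0,"z":0,"spin":0,"grip":1}]' >/dev/null;python3 ok.py 8
python3 -m jog '[{"x":0,"y":0,"z":-1.0,"spin":0,"grip":1},{"x":0,"y":0,"z":-1.2,"spin":0,"grip":1},{"x":0,"y":-2,"z":0,"spin":0,"grip":1},{"x":0,"y":-2.2,"z":0,"spin":0,"grip":1},{"x":0,"y":0,"z":0,"spin":0,"grip":1},{"x":0,"y":0,"z":0,"spin":0,"grip":1},{"x":0,"y":0,"z":0,"spin":0,"grip":1}]' >/dev/null;python3 ok.py 8
```

```text
t17.33 bank x 0.5 y 54.9 h 10.8 rot [3.142e+00 1.000e-03 2.440e-01] F [-2.  -0.6  5.2] open 0.00
t17.92 bank x 0.7 y 96.9 h 33.0 rot [3.141 0.    0.245] F [-0.8 -0.7 -1.1] open -0.00
```

```bash

python3 -m jog '[{"x":0,"y":0,"z":0.5,"spin":0,"grip":1},{"x":0,"y":0,"z":0.5,"spin":0,"grip":1},{"x":0,"y":0,"z":0,"spin":0,"grip":1}]' >/dev/null;python3 ok.py 2.5 && 
python3 -m jog '[{"x":0,"y":0,"z":0.5,"spin":0,"grip":1},{"x":0,"y":0,"z":0.5,"spin":0,"grip":1},{"x":0,"y":0,"z":0.4,"spin":0,"grip":1},{"x":0,"y":0,"z":0,"spin":0,"grip":1},{"x":0,"y":0,"z":0,"spin":0,"grip":1}]' >/dev/null;python3 ok.py 2.5 &&
python3 -m jog '[{"x":0,"y":-0.3,"z":0,"spin":0,"grip":1},{"x":0,"y":-0.3,"z":0,"spin":0,"grip":1},{"x":0,"y":-0.3,"z":0,"spin":0,"grip":1},{"x":0,"y":0,"z":0,"spin":0,"grip":1}]' >/dev/null; python3 ok.py 2.5 &&
python3 -m jog '[{"x":0,"y":-0.3,"z":0,"spin":0,"grip":1},{"x":0,"y":-0.3,"z":0,"spin":0,"grip":1},{"x":0,"y":0,"z":0,"spin":0,"grip":1}]' >/dev/null; python3 ok.py 2.5
```

```text
t18.17 bank x -0.1 y 96.4 h 21.6 rot [3.142e+00 2.000e-03 2.430e-01] F [ 0.3  0.1 -0.9] open 0.00
t18.58 bank x 0.4 y 96.9 h 8.4 rot [-3.142e+00  1.000e-03  2.440e-01] F [ 0.1  1.1 -0.7] open 0.00
t18.92 bank x 0.9 y 106.4 h 9.0 rot [ 3.141e+00 -1.000e-03  2.440e-01] F [ 0.2 -0.1  0. ] open 0.00
t19.17 bank x 0.9 y 112.4 h 8.9 rot [-3.142 -0.     0.244] F [ 0.6 -0.7  1.7] open -0.00
```

```bash

for k in 1; do
python3 -m jog '[{"x":0,"y":-0.3,"z":0,"spin":0,"grip":1},{"x":0,"y":-0.3,"z":0,"spin":0,"grip":1},{"x":0,"y":0,"z":0,"spin":0,"grip":1}]' >/dev/null; python3 ok.py 4
python3 -m jog '[{"x":0,"y":-0.3,"z":0,"spin":0,"grip":1},{"x":0,"y":-0.3,"z":0,"spin":0,"grip":1}]' >/dev/null; python3 ok.py 4
python3 -m jog '[{"x":0,"y":-0.3,"z":0,"spin":0,"grip":1},{"x":0,"y":-0.3,"z":0,"spin":0,"grip":1}]' >/dev/null; python3 ok.py 4
done
```

```text
t19.42 bank x 0.9 y 118.4 h 8.9 rot [-3.141 -0.     0.244] F [ 0.6 -0.5  1.1] open -0.00
t19.58 bank x 0.9 y 124.1 h 8.9 rot [ 3.142 -0.     0.244] F [ 2.2 -3.   1.7] open -0.00
t19.75 bank x 0.9 y 130.3 h 8.9 rot [-3.142 -0.     0.244] F [ 2.2 -1.9  2.1] open 0.00
```

```bash
cat > okf.py <<'E'
import sys
from h import *;from rig import sense
bank();F=sense()["contact_force"];sys.exit(int(np.hypot(F[0],F[1])>float(sys.argv[1])))
E
python3 -m jog '[{"x":0,"y":-0.2,"z":0,"spin":0,"grip":1},{"x":0,"y":-0.2,"z":0,"spin":0,"grip":1}]' >/dev/null; python3 okf.py 8 &&
python3 -m jog '[{"x":0,"y":-0.2,"z":0,"spin":0,"grip":1},{"x":0,"y":-0.2,"z":0,"spin":0,"grip":1}]' >/dev/null; python3 okf.py 8 &&
python3 -m jog '[{"x":0,"y":-0.2,"z":0,"spin":0,"grip":1},{"x":0,"y":-0.2,"z":0,"spin":0,"grip":1}]' >/dev/null; python3 okf.py 8 &&
python3 -m jog '[{"x":0,"y":-0.2,"z":0,"spin":0,"grip":1},{"x":0,"y":-0.2,"z":0,"spin":0,"grip":1}]' >/dev/null; python3 okf.py 8 &&
python3 -m jog '[{"x":0,"y":-0.2,"z":0,"spin":0,"grip":1},{"x":0,"y":-0.2,"z":0,"spin":0,"grip":1}]' >/dev/null; python3 okf.py 8
```

```text
t19.92 bank x 0.9 y 132.4 h 8.9 rot [ 3.138 -0.     0.246] F [  7.8 -24.    5. ] open 0.00
t19.92 bank x 0.9 y 132.4 h 8.9 rot [ 3.138 -0.     0.246] F [  7.8 -24.    5. ] open 0.00
t19.92 bank x 0.9 y 132.4 h 8.9 rot [ 3.138 -0.     0.246] F [  7.8 -24.    5. ] open 0.00
t19.92 bank x 0.9 y 132.4 h 8.9 rot [ 3.138 -0.     0.246] F [  7.8 -24.    5. ] open 0.00
t19.92 bank x 0.9 y 132.4 h 8.9 rot [ 3.138 -0.     0.246] F [  7.8 -24.    5. ] open 0.00
```

The end stop is felt at y = 132.4, as expected. I'll back off, lift, retreat and check.

```bash

python3 -m jog '[{"x":0,"y":0.5,"z":0,"spin":0,"grip":1},{"x":0,"y":0.5,"z":0,"spin":0,"grip":1},{"x":0,"y":0,"z":-2,"spin":0,"grip":1},{"x":0,"y":0,"z":-3,"spin":0,"grip":1},{"x":0,"y":0,"z":-4,"spin":0,"grip":1},{"x":0,"y":0,"z":-1,"spin":0,"grip":1},{"x":-2.1,"y":3.4,"z":0,"spin":0,"grip":1},{"x":-2.1,"y":3.4,"z":0,"spin":0,"grip":1},{"x":-2.1,"y":3.4,"z":0,"spin":0,"grip":1},{"x":-2.1,"y":3.4,"z":0,"spin":0,"grip":1},{"x":-2.1,"y":3.4,"z":0,"spin":0,"grip":1},{"x":-2.1,"y":3.4,"z":0,"spin":0,"grip":1},{"x":-2.1,"y":3.4,"z":0,"spin":0,"grip":1},{"x":-2.1,"y":3.4,"z":0,"spin":0,"grip":1},{"x":-2.1,"y":3.4,"z":0,"spin":0,"grip":1},{"x":-2.1,"y":3.4,"z":0,"spin":0,"grip":1},{"x":0,"y":3.5,"z":0,"spin":0,"grip":1},{"x":0,"y":0,"z":0,"spin":0,"grip":1},{"x":0,"y":0,"z":0,"spin":0,"grip":1},{"x":0,"y":0,"z":0,"spin":0,"grip":1}]' >/dev/null;python3 ok.py 8
python3 - <<'E'
from rig import *
from h import *
fs=[grab_frame("top") for _ in range(6)];f=fs[0];f["pixels"]=np.mean([x["pixels"] for x in fs],0).astype(np.float32)
im=warp(f,(529.3,32.2),.244,110,-30,30,-75,75,5.2)
im2=warp(f,(529.3,32.2),.244,119,-30,30,95,170,5.2)
a,b=[np.clip(i*1.7,0,255).astype(np.uint8) for i in(im,im2)]
c=cv2.resize(np.clip(f["pixels"][140:290,140:430]*1.5,0,255).astype(np.uint8),(390,202))
r=np.zeros((288,780,3),np.uint8);r[:,:390]=b[:288];r[:202,390:]=c
cv2.imwrite("pics/w3.png",np.vstack([a,r]))
E
```

```text
t21.58 bank x -209.7 y -250.3 h 108.3 rot [-3.14   0.     0.243] F [0.3 0.1 0.1] open -0.00
```

View pics/w3.png

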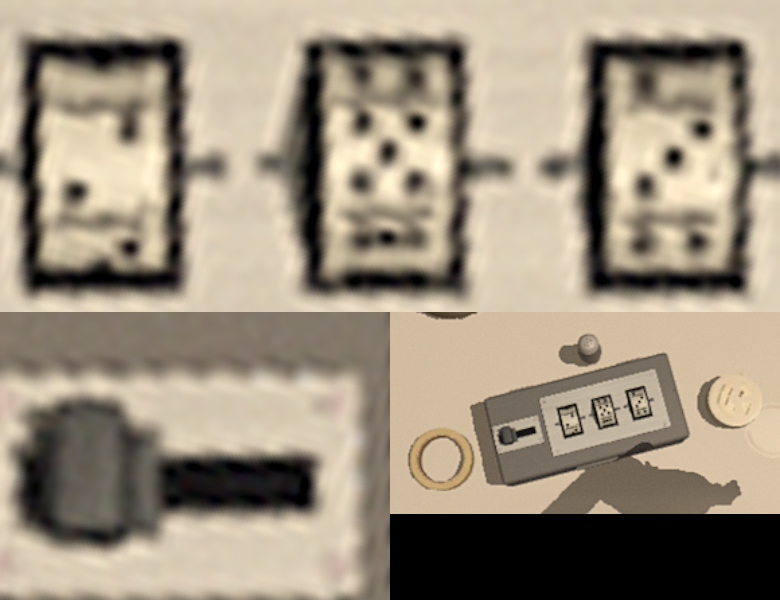

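The wheels read 2, 5 and 3, with centres at rows 160, 153 and 157, all in line with the ridges at row ~163. The tab is now centred near column 88 (y ≈ 153), so it moved 28 mm to the end stop. The bystanders are in place.

```bash
python3 -c "from rig import *;print(sign_off())"
```

```text
the job is handed in; nothing more can be done
None
```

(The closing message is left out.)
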